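# Unlock the blank case and hold its lid at the balance point

### The job

The blank case needs a new lid stay fitted: take the red-headed key from its stand, push it fully home in the case's lock and turn it a quarter turn clockwise to its stop, leaving it in the lock. Then raise the lid by its front handle to the balance point, where it would fall neither shut nor open, never letting it go over backwards, and finish still holding it there by the handle so that I can fit the stay. Leave the mug, the brass stay, the tray and the graver where they are.

Things in the scene. Friction and masses are not known exactly. Their poses are not given: they have to be found in the camera images.
- case: Wooden case fixed to the bench, 170 deep (x) x 240 wide (y) x 75 mm high, plus a 45 mm deep lid (shut, its top is at 120 mm). Origin: centre of the underside; x from its front (handle side) to its hinge side, z up. A steel lock housing, 50 x 50 mm, 84 mm high, stands at its right (-y) side, its axis at x = -40, y = -167 mm. Yaw within 0.25 rad.
- lid (a joint): Lid angle, rad: 0 shut, growing as its front edge rises, stop at 2.3. The hinge is free and the lid weighs about 0.5 kg: it falls shut below its balance point and open beyond it. Balance is at 1.27 rad, about 17 degrees short of upright. Until the lock is turned, a brass cam arm on the lock cylinder lies over a brass tongue on the lid's right side and blocks the lid.
- lid_hinge (a point): Point on the hinge axis, middle of the case's far upper rim, 75 mm above the bench; axes as the case's: the hinge axis runs along y.
- lid_bar (a point): Middle of the lid's steel handle bar, 109 mm above the bench when shut: round, 12 mm thick, 110 mm long, parallel to the hinge, 50 mm out from the lid's front (44 mm clear gap). In the lid's frame (origin on the hinge, x from front to hinge; these axes, turning with the lid) it lies at x = -220, z = +34 mm. It can turn between pads that pinch it.
- lock (a joint): Angle of the brass lock cylinder about the vertical, rad: 0 with its cam arm pointing at the lid (case's +y), growing CLOCKWISE seen from above, stop at 1.57 with the arm pointing to the hinge side (+x). Starts between 0 and 0.25; about 0.06 N m of friction; stays where it is left.
- lock_mouth (a point): Centre of the mouth of the square keyhole in the cylinder's upper face, 92.5 mm above the bench; z up (out of the hole), x and y along the hole's sides, turning with the cylinder. Hole 9 mm square, 28 mm deep, 2 mm chamfer; the key fits in any of its four quarter-turn positions.
- key: Loose steel key, 60 g, upright in its stand. Origin: tip (lower end) of the shank, z up. Shank 8 mm square (sides along x, y), 25 mm long, round-nosed over its last 5 mm; round collar 16 mm across from 25 to 30 mm; red flat grip from 30 to 66 mm, 28 mm wide (x), 10 mm thick (y): pinch across y. Home in the lock, the collar lies on the cylinder's face, the tip 25 mm below the mouth.
- key_stand: Fixed pale wooden block 70 x 70 x 34 mm, origin at the centre of its underside, with a 10 mm square hole 30 mm deep in which the key stands, its collar on the block's top.
- mug: Bystander: dark mug, 76 mm across, 85 mm high, left of the case. Origin: centre of its underside.
- stay: Bystander: flat brass lid stay, 130 mm long, 8 mm high, lying in front of the case. Origin: middle of its underside.
- tray: Bystander: grey tray of black blanks, 90 x 130 mm, 21 mm high, to the front left. Origin: centre of its underside.
- graver: Bystander: hand graver with a wooden handle, 150 mm long, about 30 mm high, lying to the front right. Origin: on its underside, near its middle.
Mind the look-alikes: they are no part of the job. Leave any blue or pink look-alike of the key alone.

How it is judged:
On the way, in this order (a step that is already met when the one before it is completed fails the run):
1. the key stands fully home in the lock (z of key in the frame of lock_mouth below -0.021 m and horizontal distance between key and lock_mouth below 0.004 m), for 0.2 s.
2. the key has turned the lock a quarter turn clockwise (1.3 rad or more), the lid still shut (all of step 1 and value of joint lock above 1.3 rad and value of joint lid below 0.1 rad), for 0.1 s.
At the end, for the whole second after the job is handed in: The lid stands still within 0.1 rad of its balance point (1.27 rad), held by the fingers, the gripper within 70 mm of the middle of the handle bar; the lock is turned at least 1.3 rad, and the key is home in it (tip at least 21 mm deep) (all of step 1 and value of joint lid between 1.17 and 1.37 rad and velocity of joint lid between -0.1 and 0.1 rad/s and contact force between the fingers and lid above 0.5 N and distance between the grasp point and lid_bar below 0.07 m and value of joint lock above 1.3 rad); the arm keeps its last pose, push and grip.
It fails at once if the lid went more than 0.3 rad over its balance point (value of joint lid above 1.57 rad).
It fails at once if the dark mug was moved more than 30 mm (distance of mug from where it was at the start of the episode above 0.03 m).
It fails at once if the brass stay was moved more than 30 mm (distance of stay from where it was at the start of the episode above 0.03 m).
It fails at once if the grey tray was moved more than 30 mm (distance of tray from where it was at the start of the episode above 0.03 m).
It fails at once if the graver was moved more than 30 mm (distance of graver from where it was at the start of the episode above 0.03 m).
It also fails if it takes over 67 s, if anything falls off the work surface, if the arm or the gripper's body presses on something with over 40 N, if the wrist force passes 120 N, or if a joint passes its speed limit or range.

### The arm

A 6-joint arm with a two-finger parallel gripper is mounted at the origin on the work surface. World frame = base frame: x ahead of the robot, y to its left, z up, the work surface at z = 0. Lengths are in m, angles in rad, forces in N, time in s.
With the tool pointing down it reaches from about 0.225 to 0.875 m from the base axis. Payload 3.4 kg.
Tool frame: the origin (TCP) lies midway between the tips of the shut fingers; the grasp point (between the pads) lies 19 mm behind it; x points along the fingers, z is the direction in which the jaws open and shut, and the axes are right-handed (so a half turn about x gives the same grasp; the last joint's range is limited). The gripper opens to 85 mm and grips with 20 to 120 N. Pads are 22 mm wide; open, the fingers measure 114 mm over their backs; the gripper's body (76 mm by 85 mm) begins 54 mm behind the grasp point. The pads swing forward as they close: fully open they stand 13 mm farther back than shut.
Start: joints at [1.094, 0.276, 1.505, -0, 1.361, -0.121], TCP at [0.2, 0.539, 0.231] pointing down, gripper open.
Joint ranges: [-2.89, 2.89], [-0.75, 2.08], [0.22, 2.7], [-1.18, 4.32], [0.11, 2.71], [-2.7, 2.7]. Speed limits (rad/s): [2.57, 2.57, 3.14, 3.14, 3.14, 3.14].

### API

Orientations are given as a unit quaternion [w, x, y, z].
In Python, from rig import * gives the robot as it stands.
- The arm moves only by the tool drive_tool, never from a script. Its argument "moves" is a list that holds one entry, the list of rows, each a list of 4 numbers: the shift along the tool's x, y, z in units of 30 mm (1.0 is 30 mm), then the turn about the tool's x in units of 5 degrees (1.0 is 5 degrees). In form: [[[tx, ty, tz, roll], ...]]. A call has 1 to 12 rows; each row is the pose to reach, as a shift and turn from the pose commanded when the call began, along the tool's axes at that moment; what a row does not reach only later rows make up. A row lasts 1/10 s, in which the tool goes at most 50 mm and 8.59 degrees, less where a joint would pass 70% of its speed; a pose out of reach is approached as far as the arm can. A call with a gripper value outside its range is refused whole. "jaw" is the finger opening in mm, from 0 to 85.4, set as the call begins (left out, the last holds). The fingers move at their own pace and stop on an object; "grip_force" is the grip in N (left out, the last holds). Time passes only in rows, so rows that repeat a pose let the fingers close. It gives the time, the measured TCP pose, the force and the opening at its end, in the units of the state.
- read_state(): the state, without advancing time (a new reading comes with each control period).
- capture(name): name is "side" or "top"; returns a dict with "image" (400x640x3 uint8, blue, green, red), "fov_y" (degrees; the focal length in pixels is half the picture's height over the tangent of half this angle, whatever the lens; pixels are square), "cx", "cy" (the principal point, pixels), "k1" (the pictures are not rectified: a ray, as slopes to the right and down, at radius r is drawn at 1 + k1 r^2 times it, then the intrinsics apply), "R" (3x3) and "t" (3): a world point X has camera coordinates R X + t. Camera axes: x right, y down, z forward; pixel columns grow to the right and rows downward; lengths in m; the calibration is good to about 2 mm. A picture is of the moment at which its call begins. There is no depth.
- job_done(): hands the job in, once; it reports no verdict.
The state is a dict: "clock": time; "q": joint angles; "joint_velocities": joint speeds; "effort": joint torques, N m; "ee_pos": TCP position; "eef_rot": TCP orientation; "wrist_force": force on the tool from outside, world axes, zero at the start; "moment": the same for the moment, N m; "grip_width": finger opening in m.
Only numpy, scipy, OpenCV 4.12 (cv2) and the standard library are available. Lean on these libraries where they do the work, as an engineer would, in place of code of your own. Each camera call takes 0.05 s, during which the arm holds its last target. There are 200 camera calls.

## Working session

There is one attempt and no reset: what is moved stays moved. The work goes in short steps, Python scripts to look and compute and a tool call to move; the robot and the scene stay as the last step left them, time stands still between calls to the robot, and variables do not carry over. Pictures are saved under pics/ and viewed, about 8 in all and at most 12, crops included, and the job is handed in when it is done.

Besides the shell and the picture viewer there is one more tool, called as name([rows], argument=value, ...), one row to a line, values as JSON. drive_tool: Moves the arm, as the interface text tells. Its arguments: {"type":"object","properties":{"moves":{"type":"array","items":{"type":"array","items":{"type":"array","items":{"type":"number"}}}},"jaw":{"type":"number"},"grip_force":{"type":"number"}},"required":["moves"]}

```bash
ls; mkdir -p pics; cat > h.py <<'E'
from rig import *
import numpy as np, cv2
from scipy.spatial.transform import Rotation as Ro
def cap(n):
    c=capture(n); c['R']=np.array(c['R']); c['t']=np.array(c['t'])
    c['f']=200/np.tan(np.radians(c['fov_y'])/2); c['C']=-c['R'].T@c['t']; return c
def ray(c,uv):
    K=np.array([[c['f'],0,c['cx']],[0,c['f'],c['cy']],[0,0,1.]])
    p=cv2.undistortPoints(np.array([[uv]],float),K,np.array([c['k1'],0,0,0,0.])).ravel()
    d=c['R'].T@np.array([p[0],p[1],1]); return d/np.linalg.norm(d)
def onz(c,uv,z):
    d=ray(c,uv); return c['C']+d*(z-c['C'][2])/d[2]
def tri(c1,u1,c2,u2):
    a,b=ray(c1,u1),ray(c2,u2); s=np.linalg.lstsq(np.c_[a,-b],c2['C']-c1['C'],rcond=None)[0]
    p,q=c1['C']+a*s[0],c2['C']+b*s[1]; return (p+q)/2,np.linalg.norm(p-q)
def proj(c,X):
    K=np.array([[c['f'],0,c['cx']],[0,c['f'],c['cy']],[0,0,1.]])
    return cv2.projectPoints(np.array(X,float).reshape(-1,3),cv2.Rodrigues(c['R'])[0],c['t'],K,np.array([c['k1'],0,0,0,0.]))[0].reshape(-1,2)
E
python3 - <<'E'
from h import *
for n in('side','top'):
    c=cap(n); cv2.imwrite(f'pics/{n}0.png',c['image']); print(n,c['C'],c['R'].round(3).tolist(),c['fov_y'],c['k1'])
print(read_state())
E
```

```text
pics
side [ 0.1194706  -0.76605146  0.65763114] [[0.888, -0.46, 0.011], [-0.241, -0.485, -0.841], [0.392, 0.744, -0.541]] 53.910948500257064 -0.05331067681793577
top [ 0.37577706 -0.00881208  1.34271044] [[0.027, -0.999, 0.018], [-0.992, -0.029, -0.123], [0.123, -0.014, -0.992]] 46.00460049948943 -0.02607531659051858
{'clock': 0.1, 'q': array([ 1.09400415e+00,  2.76527400e-01,  1.50599894e+00, -2.05549046e-05,
        1.36072136e+00, -1.21013488e-01]), 'joint_velocities': array([ 0.00010494, -0.00159077, -0.0033291 ,  0.00035497, -0.00015833,
        0.00144246]), 'effort': array([ 2.56950254e-03, -4.17696512e+01, -2.46405762e+01,  2.41555072e-04,
        5.71331300e-03,  1.74138438e-05]), 'ee_pos': array([0.20008369, 0.5385583 , 0.23053173]), 'eef_rot': array([ 0.580071  , -0.40391434,  0.58109886,  0.40335463]), 'wrist_force': array([-0.31140792, -0.13489078, -0.33744481]), 'moment': array([0.01722685, 0.00547693, 0.02810578]), 'grip_width': 0.08547913593610386}
```

View pics/side0.png

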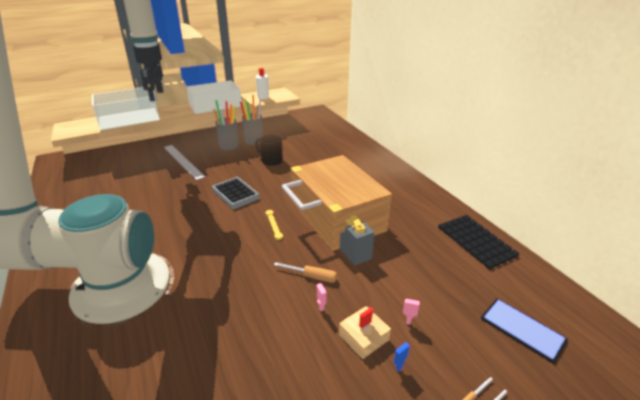

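View pics/top0.png

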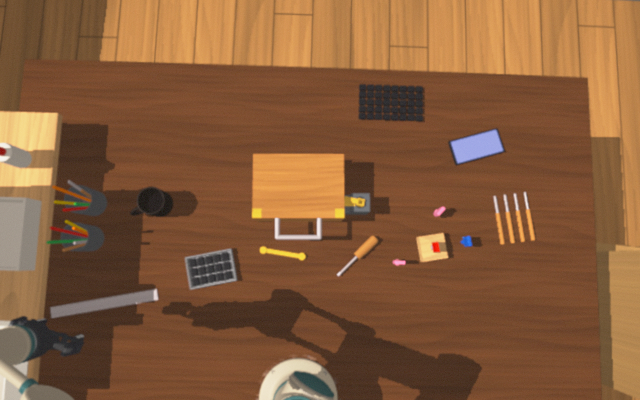

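The side view shows the key at (366,317), the lock at (357,230) and the handle at (300,193). The top view shows the key at (436,247), the lock at (360,202), the bar at (298,237) and the lid at (252-345, 154-218).

```bash
cat > m.py <<'E'
from h import *
S,T=cap('side'),cap('top')
def zoom(c,x,y,w,h,k): return cv2.resize(c['image'][y:y+h,x:x+w],None,fx=k,fy=k,interpolation=cv2.INTER_CUBIC)
a=zoom(S,330,205,66,50,6);b=zoom(S,330,295,66,60,6);c=zoom(T,330,180,66,50,6);d=zoom(T,405,217,66,60,6)
cv2.imwrite('pics/z1.png',np.vstack([np.hstack([a,c]),np.hstack([b,d])])[:,:800])
def mask(c,lo,hi):
    h=cv2.cvtColor(c['image'],cv2.COLOR_BGR2HSV); return cv2.inRange(h,lo,hi)
def blob(m,box):
    x0,y0,x1,y1=box; mm=np.zeros_like(m); mm[y0:y1,x0:x1]=m[y0:y1,x0:x1]
    ys,xs=np.nonzero(mm); return mm,np.c_[xs,ys].mean(0) if len(xs) else None,len(xs)
def red(c): return cv2.bitwise_or(mask(c,(0,190,110),(6,255,255)),mask(c,(174,190,110),(180,255,255)))
ms,us,ns=blob(red(S),(340,295,390,340)); mt,ut,nt=blob(red(T),(420,230,450,260))
print('red',us,ns,ut,nt,tri(S,us,T,ut))
print(cv2.minAreaRect(np.argwhere(mt)[:,::-1].astype(np.float32)),cv2.minAreaRect(np.argwhere(ms)[:,::-1].astype(np.float32)))
# pale stand top view
h=mask(T,(12,60,170),(28,150,255)); hh,u,n=blob(h,(412,228,455,268)); r=cv2.minAreaRect(np.argwhere(hh)[:,::-1].astype(np.float32)); print('stand',n,r)
print([onz(T,p,.034).round(4).tolist() for p in cv2.boxPoints(r)])
# lid
g=mask(T,(8,80,120),(30,255,255)); gg,u,n=blob(g,(245,145,350,222)); r=cv2.minAreaRect(np.argwhere(gg)[:,::-1].astype(np.float32)); print('lid',n,r)
P=np.array([onz(T,p,.12) for p in cv2.boxPoints(r)]); print(P.round(4).tolist(), np.linalg.norm(np.diff(P,axis=0),axis=1))
E
python3 m.py
```

```text
red [365.86567164 317.2238806 ] 134 [435.87037037 246.87037037] 54 (array([ 0.42108899, -0.36442124,  0.06109673]), np.float64(0.0019973887632584435))
((435.76922607421875, 246.84613037109375), (9.41357421875, 5.491251468658447), 78.69007110595703) ((366.21539306640625, 317.2769470214844), (9.99846076965332, 19.29527473449707), 52.12501525878906)
stand 602 ((431.5945739746094, 247.0675811767578), (26.303836822509766, 28.44102668762207), 80.53767395019531)
[[0.4486, -0.3141, 0.034], [0.4638, -0.393, 0.034], [0.392, -0.4047, 0.034], [0.3771, -0.3262, 0.034]]
lid 7132 ((297.0, 183.0), (76.0, 104.0), 90.0)
[[0.6733, 0.1595, 0.12], [0.6819, -0.1164, 0.12], [0.4793, -0.12, 0.12], [0.4716, 0.1504, 0.12]] [0.27602656 0.20266155 0.27046344]
```

View pics/z1.png

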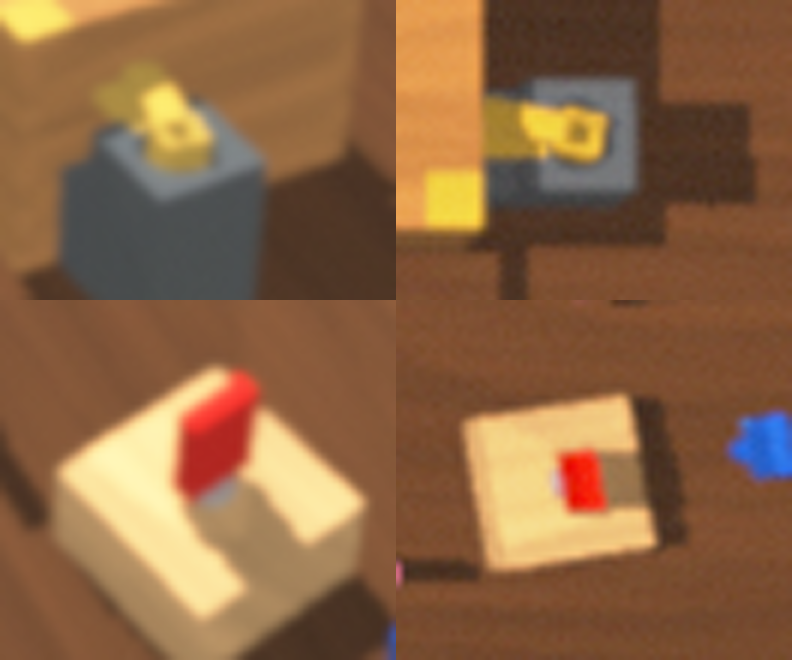

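The zoom shows a red grip on the pale stand, yawed about 0.17 like the stand. The keyhole is at side (359.6,226.3) and top (360.3,201.6), and the cam arm points at the lid, turned slightly clockwise.

```bash
cat > m2.py <<'E'
from h import *
S,T=cap('side'),cap('top')
print('lock',tri(S,(359.6,226.25),T,(360.25,201.6)), onz(T,(360.25,201.6),.0925), onz(S,(359.6,226.25),.0925))
print('keytop',tri(S,(366.2,311.8),T,(437.4,246.9)), onz(T,(437.4,246.9),.075),onz(S,(366.2,311.8),.075))
h=cv2.cvtColor(T['image'],cv2.COLOR_BGR2HSV)
def big(m,box):
    x0,y0,x1,y1=box; z=np.zeros_like(m); z[y0:y1,x0:x1]=m[y0:y1,x0:x1]
    return max(cv2.findContours(z,0,1)[0],key=cv2.contourArea)
for nm,m,box,z in (('lid',cv2.inRange(h,(8,80,175),(32,255,255)),(235,140,360,225),.12),('brass',cv2.inRange(h,(20,120,170),(32,255,255)),(350,190,375,215),.0925)):
    r=cv2.minAreaRect(big(m,box)); P=np.array([onz(T,p,z) for p in cv2.boxPoints(r)])
    d=np.diff(P,axis=0); print(nm,r,P.round(4).tolist(),np.linalg.norm(d,axis=1),np.degrees(np.arctan2(d[:,1],d[:,0])))
m=cv2.inRange(h,(0,0,185),(180,60,255)); z=np.zeros_like(m); z[215:245,268:330]=m[215:245,268:330]
ys,xs=np.nonzero(z); print('handle',xs.min(),xs.max(),ys.min(),ys.max())
for x in range(280,318,4): print(x,[y for y in range(225,245) if z[y,x]],end=' ')
hs=cv2.cvtColor(S['image'],cv2.COLOR_BGR2HSV); k=cv2.inRange(hs,(0,0,170),(180,60,255))
a=S['image'][165:225,270:340];b=T['image'][205:250,260:330]; b2=T['image'][185:220,340:380]
cv2.imwrite('pics/z2.png',np.hstack([cv2.resize(a,(420,360),interpolation=2),np.vstack([cv2.resize(b,(350,225),interpolation=2),cv2.resize(b2,(350,306),interpolation=2)])[:360]]))
E
python3 m2.py
```

```text
lock (array([ 0.53540554, -0.15214775,  0.09270569]), np.float64(0.001881731380033797)) [ 0.53458486 -0.15173275  0.0925    ] [ 0.53649775 -0.15217888  0.0925    ]
keytop (array([ 0.42059888, -0.36430731,  0.07654339]), np.float64(0.0020360454951001672)) [ 0.41974721 -0.36424641  0.075     ] [ 0.4223828  -0.36358209  0.075     ]
lid ((298.0, 186.0), (64.0, 92.0), 90.0) [[0.6496, 0.1399, 0.12], [0.6571, -0.1035, 0.12], [0.4868, -0.1068, 0.12], [0.4799, 0.1326, 0.12]] [0.24356516 0.17033045 0.23943924] [ -88.23342976 -178.91493892   91.63831141]
brass ((356.89111328125, 201.58912658691406), (14.42803955078125, 7.960297584533691), 5.710593223571777) [[0.525, -0.1225, 0.0925], [0.5465, -0.1243, 0.0925], [0.5437, -0.1629, 0.0925], [0.5223, -0.1611, 0.0925]] [0.02151661 0.03873644 0.02152443] [ -4.66390982 -94.07278073 175.11773666]
handle 275 320 218 238
280 [235, 236, 237, 238] 284 [235, 236, 237, 238] 288 [235, 236, 237, 238] 292 [235, 236, 237, 238] 296 [235, 236, 237, 238] 300 [235, 236, 237, 238] 304 [235, 236, 237, 238] 308 [235, 236, 237, 238] 312 [236, 237, 238] 316 [235, 236, 237, 238]
```

View pics/z2.png

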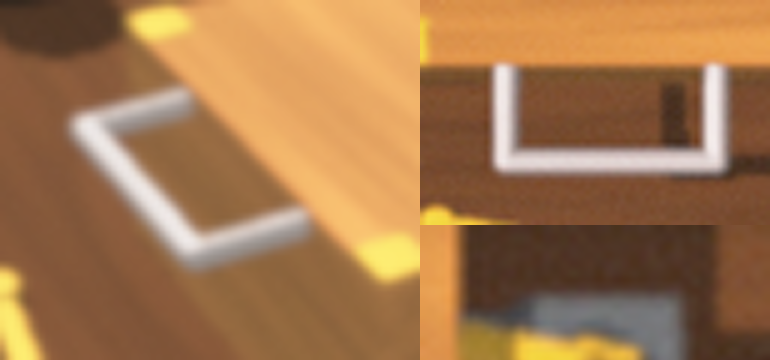

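```bash
cat >> h.py <<'E'
def goto(X,zyaw,st=None):
    """shift in 30 mm units along tool axes, roll in 5deg units, to TCP X with tool z at world yaw zyaw"""
    st=st or read_state(); w,x,y,z=st['eef_rot']; R=Ro.from_quat([x,y,z,w]).as_matrix()
    yaw=np.arctan2(R[1,2],R[0,2]); d=R.T@(np.array(X)-st['ee_pos'])/.03
    r=-(zyaw-yaw); r=(r+np.pi)%(2*np.pi)-np.pi
    print('tcp',st['ee_pos'].round(4),'zyaw',yaw.round(4),'q1,q6',st['q'][[0,5]].round(3),'F',st['wrist_force'].round(1),'w',round(st['grip_width'],4),'t',st['clock'])
    print(' shift',d.round(3),'roll',round(np.degrees(r)/5,3),'xaxis',R[:,0].round(3)); return d
E
python3 - <<'E'
from h import *
goto([.4210,-.3642,.15],.17+np.pi/2); goto([.421,-.3642,.15],.17-np.pi/2)
T=cap('top');S=cap('side')
for p in((275.5,236.5),(297.5,236.5),(319.5,236.5)):print(onz(T,p,.109))
for u,v in(((283.9,185.5),(276.5,236.5)),((302.6,207.2),(319,236.5))):print(tri(S,u,T,v))
E
```

```text
tcp [0.2002 0.5389 0.231 ] zyaw 1.215 q1,q6 [ 1.094 -0.121] F [-0.7 -1.   0.6] w 0.0854 t 0.3
 shift [  2.714 -17.384 -25.651] roll -6.026 xaxis [-0.    -0.001 -1.   ]
tcp [0.2002 0.5389 0.231 ] zyaw 1.215 q1,q6 [ 1.094 -0.121] F [-0.7 -1.   0.6] w 0.0854 t 0.3
 shift [  2.714 -17.384 -25.651] roll 29.974 xaxis [-0.    -0.001 -1.   ]
[0.43416388 0.07050245 0.109     ]
[0.43577536 0.01307745 0.109     ]
[ 0.43737877 -0.04442898  0.109     ]
(array([0.43488534, 0.06743896, 0.11178252]), np.float64(0.0016579774298333206))
(array([ 0.43818114, -0.04344682,  0.10986611]), np.float64(0.0018946360769126517))
```

drive_tool([
  [[0,-0.73,-1.07,-0.5],[0,-1.45,-2.14,-1],[0,-2.17,-3.2,-1.5],[0,-2.9,-4.3,-2],[0,-3.6,-5.35,-2.5],[0,-4.35,-6.4,-3],[0,-5.1,-7.5,-3.5],[0,-5.8,-8.55,-4],[0,-6.5,-9.6,-4.5],[0,-7.25,-10.7,-5],[0,-8,-11.8,-5.5],[0,-8.7,-12.8,-6]],
], jaw=45)

```text
clock: 1.6
ee_pos: [0.3113, 0.0865, 0.2316]
eef_rot: [-0.456, 0.541, -0.456, -0.54]
wrist_force: [1.1, 0.8, -0.5]
grip_width: 0.0447
```

```bash
python3 -c "
from h import *
goto([.4210,-.3642,.15],.17+np.pi/2)"
```

```text
tcp [0.3113 0.0865 0.2316] zyaw 1.7403 q1,q6 [ 0.055 -1.686] F [ 1.1  0.8 -0.5] w 0.0447 t 1.6
 shift [  2.726  -1.067 -15.425] roll -0.006 xaxis [ 0.001 -0.    -1.   ]
```

drive_tool([
  [[0,-0.1,-1.3,0],[0,-0.2,-2.6,0],[0,-0.3,-3.9,0],[0,-0.4,-5.2,0],[0,-0.5,-6.5,0],[0.3,-0.6,-7.8,0],[0.8,-0.7,-9.1,0],[1.2,-0.8,-10.4,0],[1.6,-0.9,-11.7,0],[2.0,-1.0,-13,0],[2.3,-1.05,-14.3,0],[2.5,-1.05,-15.4,0]],
])

```text
clock: 2.8
ee_pos: [0.4196, -0.3641, 0.1554]
eef_rot: [0.457, -0.54, 0.456, 0.54]
wrist_force: [0.6, 0.1, -0.1]
grip_width: 0.0451
```

```bash
cat > look.py <<'E'
from h import *
import sys
def look(name,boxes,k=4):
    out=[]
    for n,x,y,w,h in boxes: out.append(cv2.resize(cap(n)['image'][y:y+h,x:x+w],None,fx=k,fy=k,interpolation=2))
    H=max(o.shape[0] for o in out); cv2.imwrite(f'pics/{name}.png',np.hstack([cv2.copyMakeBorder(o,0,H-o.shape[0],0,0,0) for o in out]))
E
python3 -c "
from look import *
goto([.4210,-.3642,.042],.17+np.pi/2)
look('k1',[('side',320,260,90,100),('top',390,200,90,100)])
c=cap('side'); print(proj(c,[read_state()['ee_pos']]))"
```

```text
tcp [ 0.4196 -0.3641  0.1554] zyaw 1.738 q1,q6 [-0.84  -2.578] F [ 0.6  0.1 -0.1] w 0.0451 t 2.8
 shift [ 3.779 -0.045 -0.012] roll -0.032 xaxis [-0.  0. -1.]
[[368.05053871 281.77343578]]
```

View pics/k1.png

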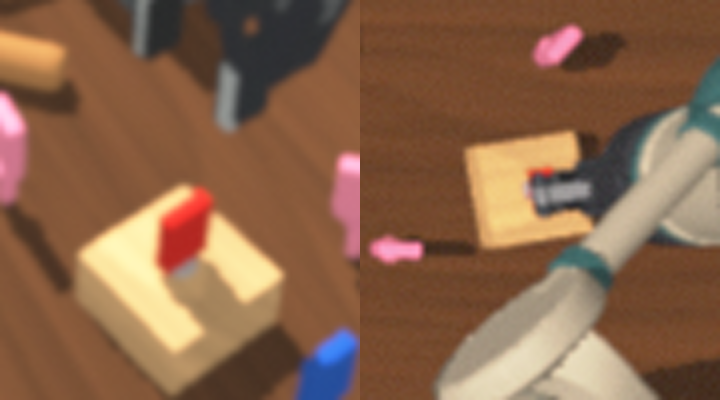

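The side view shows the open fingers straddling the red grip at crop (185,230), with no look-alikes in the way. I'll descend.

drive_tool([
  [[0.7,-0.03,0,0],[1.5,-0.03,0,0],[2.3,-0.03,0,0],[3.0,-0.03,0,0],[3.5,-0.03,0,0],[3.77,-0.03,0,0],[3.77,-0.03,0,0],[3.77,-0.03,0,0]],
])

```text
clock: 3.75
ee_pos: [0.4207, -0.3619, 0.0439]
eef_rot: [-0.456, 0.541, -0.456, -0.54]
wrist_force: [-0.5, -0.8, -0.9]
grip_width: 0.0447
```

drive_tool([
  [[0,0,0,0],[0,0,0,0],[0,0,0,0],[0,0,0,0],[0,0,0,0],[0,0,0,0],[0,0,0,0]],
], jaw=0, grip_force=50)

```text
clock: 4.45
ee_pos: [0.4207, -0.3624, 0.044]
eef_rot: [-0.456, 0.541, -0.456, -0.54]
wrist_force: [-0.9, 0.9, 5.5]
grip_width: 0.0091
```

```bash
python3 -c "
from look import *
goto([.4210,-.3642,.042],.17+np.pi/2)
look('k2',[('side',320,260,90,100),('top',390,200,90,100)])"
```

```text
tcp [ 0.4207 -0.3624  0.044 ] zyaw 1.7385 q1,q6 [-0.836 -2.575] F [-0.9  0.9  5.5] w 0.0091 t 4.45
 shift [ 0.068  0.001 -0.059] roll -0.026 xaxis [ 0.001 -0.001 -1.   ]
```

View pics/k2.png

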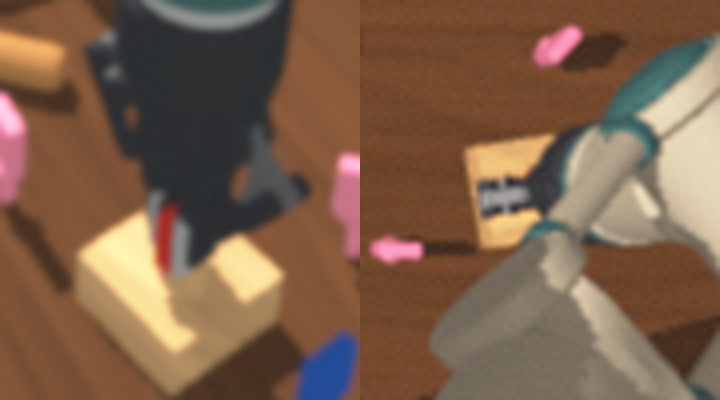

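drive_tool([
  [[-0.3,0,0,0],[-0.8,0,0,0],[-1.6,0,0,0],[-2.5,0,0,0],[-3.4,0,0,0],[-4.3,0,0,0],[-4.8,0,0,0],[-4.8,0,0,0]],
])

```text
clock: 5.35
ee_pos: [0.4212, -0.3628, 0.1897]
eef_rot: [-0.456, 0.542, -0.456, -0.538]
wrist_force: [0.9, -0.3, -0.9]
grip_width: 0.0094
```

```bash
python3 -c "
from h import *
goto([.5354,-.152,.185],1.486)"
```

```text
tcp [ 0.4212 -0.3628  0.1897] zyaw 1.7385 q1,q6 [-0.836 -2.575] F [ 0.9 -0.3 -0.9] w 0.0094 t 5.35
 shift [ 0.148 -4.927  6.292] roll 2.893 xaxis [ 0.003 -0.003 -1.   ]
```

drive_tool([
  [[0,-0.3,0.4,0.2],[0,-0.9,1.2,0.6],[0,-1.6,2.0,1],[0,-2.3,2.9,1.4],[0,-3.0,3.8,1.8],[0,-3.7,4.7,2.2],[0,-4.3,5.5,2.6],[0,-4.7,6.1,2.9],[0,-4.92,6.3,2.9],[0,-4.92,6.3,2.9],[0,-4.92,6.3,2.9]],
])

```text
clock: 6.45
ee_pos: [0.5337, -0.1516, 0.1866]
eef_rot: [0.52, -0.478, 0.521, 0.479]
wrist_force: [0.4, -1.0, -0.5]
grip_width: 0.0093
```

```bash
python3 -c "
from look import *
goto([.5354,-.152,.16],1.486)
s=read_state(); print('tip side px', proj(cap('side'),[s['ee_pos'],s['ee_pos']-[0,0,.0345],[.5354,-.152,.0925]]))
print('top', proj(cap('top'),[s['ee_pos'],s['ee_pos']-[0,0,.0345]]))
look('k3',[('side',310,150,90,100),('top',320,150,90,100)])"
```

```text
tcp [ 0.5337 -0.1516  0.1866] zyaw 1.4859 q1,q6 [-0.402 -1.887] F [ 0.4 -1.  -0.5] w 0.0093 t 6.45
 shift [ 0.886 -0.059 -0.009] roll -0.002 xaxis [-0.001 -0.    -1.   ]
tip side px [[360.88875027 192.80027493]
 [359.96689885 205.58234703]
 [359.16275462 226.33609412]]
top [[364.57854553 197.29847686]
 [362.88984682 199.07825555]]
```

View pics/k3.png

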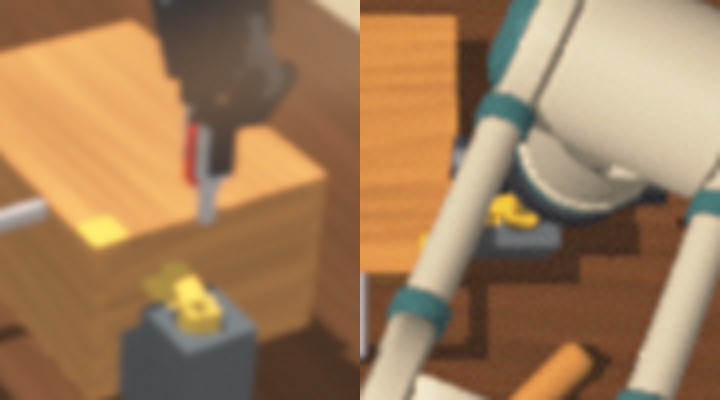

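The side crop shows the shank tip at px (361.4,205.1), about 1.4 px right of the prediction, directly above the hole at (359.5,226). I'll descend to just above the mouth.

drive_tool([
  [[0.4,0,0,0],[0.9,0,0,0],[1.4,0,0,0],[1.7,0,0,0],[1.85,0,0,0],[1.85,0,0,0],[1.85,0,0,0]],
])

```text
clock: 7.35
ee_pos: [0.5346, -0.1512, 0.132]
eef_rot: [0.521, -0.478, 0.521, 0.478]
wrist_force: [1.1, 0.2, -0.4]
grip_width: 0.0094
```

```bash
python3 -c "
from look import *
goto([.5337,-.152,.105],1.486)
look('k4',[('side',335,190,50,50),('top',340,180,50,50)],8)"
```

```text
tcp [ 0.5346 -0.1512  0.132 ] zyaw 1.4854 q1,q6 [-0.401 -1.886] F [ 1.1  0.2 -0.4] w 0.0094 t 7.35
 shift [ 0.901  0.029 -0.03 ] roll -0.006 xaxis [ 0.001 -0.    -1.   ]
```

View pics/k4.png

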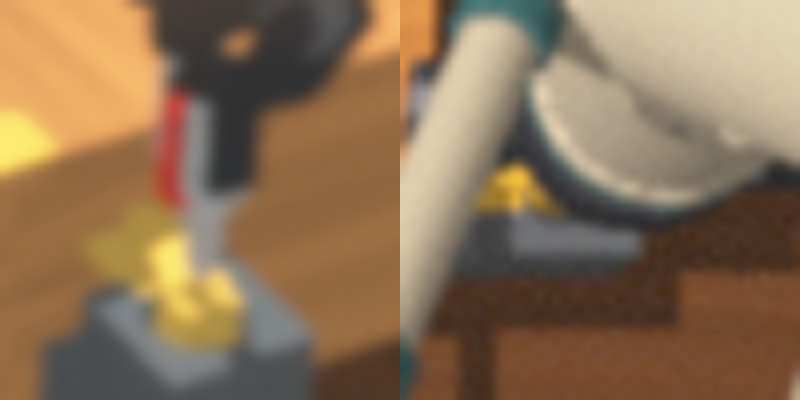

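The tip is at px (360.3,223.6), about 0.8 px right of the hole's centre line at (359.4,227). I'll nudge it about 1 mm toward -x and feel downward.

drive_tool([
  [[0,0.04,0,0],[0.1,0.04,0,0],[0.2,0.04,0,0],[0.3,0.04,0,0],[0.4,0.04,0,0],[0.4,0.04,0,0]],
])

```text
clock: 8.05
ee_pos: [0.5339, -0.1516, 0.1195]
eef_rot: [0.521, -0.479, 0.521, 0.478]
wrist_force: [3.0, -1.8, -1.3]
grip_width: 0.0092
```

drive_tool([
  [[0.12,0.02,0,0],[0.24,0.02,0,0],[0.36,0.02,0,0],[0.36,0.02,0,0]],
])

```text
clock: 8.45
ee_pos: [0.5339, -0.1517, 0.1089]
eef_rot: [0.521, -0.479, 0.52, 0.477]
wrist_force: [5.0, -2.6, -0.1]
grip_width: 0.0089
```

drive_tool([
  [[0,-0.05,-0.02,0],[0.1,-0.05,-0.02,0],[0.2,-0.05,-0.02,0],[0.3,-0.05,-0.02,0],[0.36,-0.05,-0.02,0],[0.36,-0.05,-0.02,0]],
])

```text
clock: 9.05
ee_pos: [0.5343, -0.1518, 0.1022]
eef_rot: [0.521, -0.479, 0.52, 0.477]
wrist_force: [-3.6, -0.4, 27.2]
grip_width: 0.0092
```

```bash
python3 -c "
from look import *
s=read_state();print(s['wrist_force'],s['moment'])
goto([.5337,-.152,.102],.03)
look('k5',[('side',335,190,50,50),('top',340,180,50,50)],8)"
```

```text
[-3.62318854 -0.36832337 27.15868352] [-0.12798166  0.68867068 -0.01311404]
tcp [ 0.5343 -0.1518  0.1022] zyaw 1.4859 q1,q6 [-0.402 -1.888] F [-3.6 -0.4 27.2] w 0.0092 t 9.05
 shift [ 0.006  0.02  -0.007] roll 16.683 xaxis [ 0.002 -0.001 -1.   ]
```

View pics/k5.png

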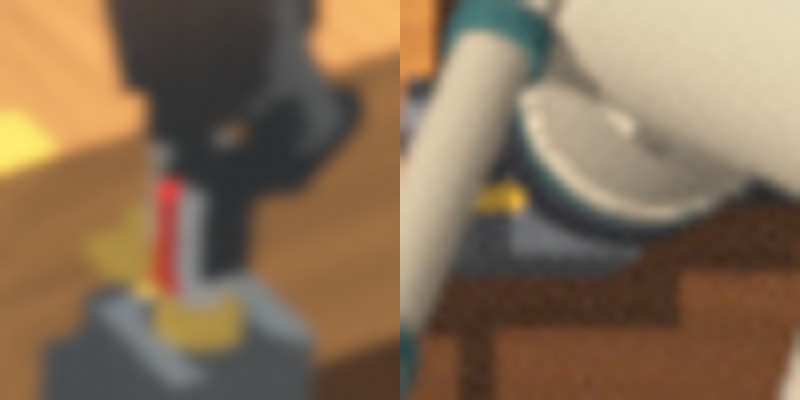

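The key is home: its collar is on the cylinder face at about side px (361,227) and there is a 27 N reaction. I'll ease off a little and turn clockwise.

drive_tool([
  [[-0.05,0.02,0,0],[-0.05,0.02,0,1],[-0.05,0.02,0,2],[-0.05,0.02,0,3],[-0.05,0.02,0,4],[-0.05,0.02,0,5],[-0.05,0.02,0,6],[-0.05,0.02,0,7],[-0.05,0.02,0,8],[-0.05,0.02,0,9],[-0.05,0.02,0,10],[-0.05,0.02,0,10]],
])

```text
clock: 10.35
ee_pos: [0.5347, -0.1511, 0.1023]
eef_rot: [0.676, -0.213, 0.673, 0.212]
wrist_force: [0.3, -0.5, 17.6]
grip_width: 0.0091
```

```bash
python3 -c "
from h import *
print(read_state()['moment']);goto([.5343,-.1518,.102],.03)"
```

```text
[ 0.02378457 -0.14643824  0.00239418]
tcp [ 0.5347 -0.1511  0.1023] zyaw 0.6112 q1,q6 [-0.402 -1.014] F [ 0.3 -0.5 17.6] w 0.0091 t 10.35
 shift [ 0.011 -0.011 -0.023] roll 6.66 xaxis [ 0.004 -0.    -1.   ]
```

drive_tool([
  [[0,0,0,1],[0,0,0,2],[0,0,0,3],[0,0,0,4],[0,0,0,5],[0,0,0,5.8],[0,0,0,6.4],[0,0,0,6.9],[0,0,0,7.3],[0,0,0,7.3],[0,0,0,7.3]],
])

```text
clock: 11.45
ee_pos: [0.5352, -0.1513, 0.1023]
eef_rot: [0.709, 0.008, 0.705, -0.009]
wrist_force: [0.6, -0.3, 16.6]
grip_width: 0.009
```

```bash
python3 -c "
from look import *
print(read_state()['moment']);goto([.5343,-.1518,.102],.03)
look('k6',[('side',335,190,50,50),('top',340,170,50,50)],8)"
```

```text
[-0.0136624  -0.24540392 -0.00579212]
tcp [ 0.5352 -0.1513  0.1023] zyaw -0.0244 q1,q6 [-0.402 -0.378] F [ 0.6 -0.3 16.6] w 0.009 t 11.45
 shift [ 0.011 -0.018 -0.029] roll -0.623 xaxis [ 0.005 -0.    -1.   ]
```

View pics/k6.png

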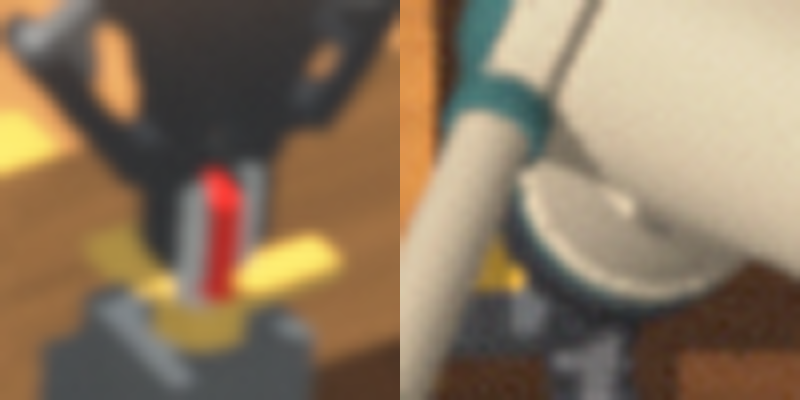

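The cam arm now points toward the hinge side, at crop (290,260). I'll turn a little further to feel the stop.

drive_tool([
  [[0,0,0,0.5],[0,0,0,1.0],[0,0,0,1.5],[0,0,0,1.5]],
])

```text
clock: 11.95
ee_pos: [0.5351, -0.1517, 0.1023]
eef_rot: [0.707, 0.055, 0.703, -0.055]
wrist_force: [1.0, -1.1, 17.9]
grip_width: 0.0095
```

```bash
python3 -c "
from look import *
print(read_state()['moment']);goto([.5343,-.1518,.102],.03)"
```

```text
[-0.16449317 -0.26772454  0.02058414]
tcp [ 0.5351 -0.1517  0.1023] zyaw -0.1556 q1,q6 [-0.402 -0.247] F [ 1.  -1.1 17.9] w 0.0095 t 11.95
 shift [ 0.011 -0.008 -0.025] roll -2.127 xaxis [ 0.005 -0.001 -1.   ]
```

drive_tool([
  [[-0.05,0,0,0],[-0.05,0,0,0]],
])

```text
clock: 12.15
ee_pos: [0.535, -0.1516, 0.1024]
eef_rot: [0.706, 0.055, 0.703, -0.055]
wrist_force: [3.8, -1.9, 9.2]
grip_width: 0.0096
```

drive_tool([
  [[0,0,0,0],[0,0,0,0],[0,0,0,0],[0,0,0,0],[-0.2,0,0,0],[-0.6,0,0,0],[-1.2,0,0,0],[-2,0,0,0],[-2.8,0,0,0],[-3.6,0,0,0],[-3.6,0,0,0]],
], jaw=26)

```text
clock: 13.25
ee_pos: [0.5357, -0.1524, 0.2138]
eef_rot: [0.708, 0.054, 0.702, -0.056]
wrist_force: [0.5, -0.6, -0.1]
grip_width: 0.026
```

```bash
python3 -c "
from look import *
goto([.4360,.0125,.20],.028);goto([.4360,.0125,.092],.028)
look('k7',[('side',335,190,50,50),('top',340,170,50,50)],8)"
```

```text
tcp [ 0.5357 -0.1524  0.2138] zyaw -0.1551 q1,q6 [-0.402 -0.247] F [ 0.5 -0.6 -0.1] w 0.026 t 13.25
 shift [ 0.414  4.92  -4.135] roll -2.098 xaxis [ 0.008 -0.003 -1.   ]
tcp [ 0.5357 -0.1524  0.2138] zyaw -0.1551 q1,q6 [-0.402 -0.247] F [ 0.5 -0.6 -0.1] w 0.026 t 13.25
 shift [ 4.014  4.927 -4.166] roll -2.098 xaxis [ 0.008 -0.003 -1.   ]
```

View pics/k7.png

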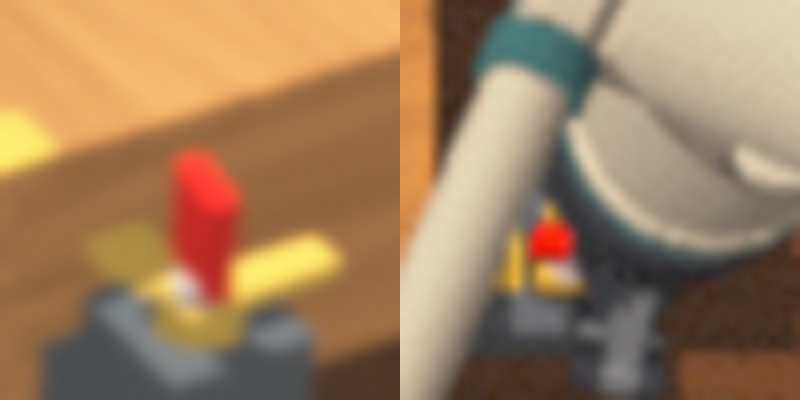

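The key stands home in the lock, and the arm points hinge-ward at crop (290,260). Next is the handle.

drive_tool([
  [[0,0.4,-0.3,-0.2],[0,1.1,-0.9,-0.5],[0,1.9,-1.6,-0.8],[0,2.7,-2.3,-1.1],[0,3.5,-3.0,-1.5],[0,4.2,-3.6,-1.9],[0,4.7,-4.0,-2.1],[0.2,4.92,-4.14,-2.1],[0.4,4.92,-4.14,-2.1],[0.4,4.92,-4.14,-2.1]],
], jaw=36)

```text
clock: 14.35
ee_pos: [0.4327, 0.0134, 0.1956]
eef_rot: [0.706, -0.01, 0.708, 0.01]
wrist_force: [-0.1, -0.6, 0.4]
grip_width: 0.0361
```

```bash
python3 -c "
from look import *
goto([.4360,.0125,.091],.028)
s=read_state()['ee_pos'];print(proj(cap('side'),[s]))
look('k8',[('side',240,100,100,120),('top',250,170,100,100)],4)"
```

```text
tcp [0.4327 0.0134 0.1956] zyaw 0.0284 q1,q6 [-0.13  -0.158] F [-0.1 -0.6  0.4] w 0.0361 t 14.35
 shift [ 3.488 -0.034  0.118] roll 0.005 xaxis [-0.003 -0.    -1.   ]
[[289.67075875 166.73491996]]
```

View pics/k8.png

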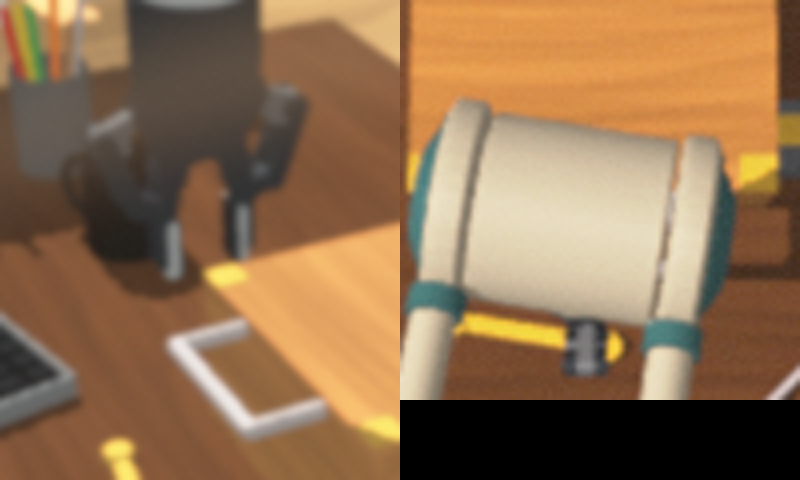

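The open fingers stand above the handle, whose bar midpoint is at about crop (212,385). I'll descend.

drive_tool([
  [[0.3,-0.03,0.1,0],[0.9,-0.03,0.11,0],[1.6,-0.03,0.11,0],[2.2,-0.03,0.11,0],[2.7,-0.03,0.11,0],[3.1,-0.03,0.11,0],[3.4,-0.03,0.11,0],[3.5,-0.03,0.11,0],[3.5,-0.03,0.11,0]],
])

```text
clock: 15.4
ee_pos: [0.4367, 0.0126, 0.0917]
eef_rot: [0.707, -0.01, 0.707, 0.01]
wrist_force: [0.2, -0.4, 0.1]
grip_width: 0.0361
```

drive_tool([
  [[0,0,0,0],[0,0,0,0],[0,0,0,0],[0,0,0,0],[0,0,0,0],[0,0,0,0]],
], jaw=0, grip_force=35)

```text
clock: 16.0
ee_pos: [0.4352, 0.0126, 0.0925]
eef_rot: [0.706, -0.01, 0.708, 0.01]
wrist_force: [-5.2, -0.7, 6.4]
grip_width: 0.0107
```

```bash
cat >arc.py <<'E'
from h import *
import sys
# lid arc: bar rel. hinge; offset of tool from bar fixed at th=0 (measured TCP when gripped, from argv or state)
def bar(th):
    r,a=np.hypot(.22,.034),np.arctan2(.034,.22)+th; return np.array([-r*np.cos(a),0,r*np.sin(a)])
def plan(th0,ths):
    s=read_state(); w,x,y,z=s['eef_rot']; R=Ro.from_quat([x,y,z,w]).as_matrix(); cy=.028
    for t in ths:
        d=bar(t)-bar(th0); d=np.array([d[0]*np.cos(cy),d[0]*np.sin(cy),d[2]]); print(round(t,3),(R.T@d/.03).round(2).tolist())
E
python3 -c "
from arc import *
goto([.436,.0125,.091],.028); plan(0,np.cumsum([.015]+[.04]*15))"
```

```text
tcp [0.4352 0.0126 0.0925] zyaw 0.0287 q1,q6 [-0.13  -0.159] F [-5.2 -0.7  6.4] w 0.0107 t 16.0
 shift [ 0.05  -0.005  0.025] roll 0.008 xaxis [-0.002 -0.    -1.   ]
0.015 [-0.11, -0.0, 0.02]
0.055 [-0.4, -0.0, 0.07]
0.095 [-0.69, -0.0, 0.14]
0.135 [-0.98, -0.0, 0.22]
0.175 [-1.26, -0.0, 0.31]
0.215 [-1.54, -0.0, 0.41]
0.255 [-1.81, -0.0, 0.52]
0.295 [-2.08, -0.0, 0.64]
0.335 [-2.35, -0.0, 0.77]
0.375 [-2.61, -0.0, 0.92]
0.415 [-2.86, -0.0, 1.07]
0.455 [-3.11, -0.0, 1.24]
0.495 [-3.35, -0.0, 1.41]
0.535 [-3.58, -0.0, 1.59]
0.575 [-3.81, -0.0, 1.79]
0.615 [-4.03, -0.0, 1.99]
```

drive_tool([
  [[-0.11,0,0.02,0],[-0.4,0,0.07,0],[-0.69,0,0.14,0],[-0.98,0,0.22,0],[-1.26,0,0.31,0],[-1.54,0,0.41,0],[-1.81,0,0.52,0],[-2.08,0,0.64,0],[-2.35,0,0.77,0],[-2.61,0,0.92,0],[-2.61,0,0.92,0]],
])

```text
clock: 17.1
ee_pos: [0.4623, 0.0134, 0.1716]
eef_rot: [0.705, -0.01, 0.709, 0.01]
wrist_force: [-8.6, -1.5, 2.5]
grip_width: 0.0106
```

```bash
python3 -c "
from arc import *
goto([.436,.0125,.091],.028); s=read_state()['ee_pos']-[.4352,.0126,.0925]; b=bar(0)+[s[0],0,s[2]]; print('lid',np.arctan2(b[2],-b[0])-np.arctan2(.034,.22),np.hypot(b[0],b[2]))
plan(.375,np.cumsum([.375+.03]+[.045]*20))"
```

```text
tcp [0.4623 0.0134 0.1716] zyaw 0.0286 q1,q6 [-0.121 -0.149] F [-8.6 -1.5  2.5] w 0.0106 t 17.1
 shift [ 2.692 -0.005 -0.865] roll 0.007 xaxis [-0.004 -0.    -1.   ]
lid 0.3770844170463399 0.2236392856433236
0.405 [-0.19, -0.0, 0.11]
0.45 [-0.47, -0.0, 0.3]
0.495 [-0.74, -0.0, 0.49]
0.54 [-1.0, -0.0, 0.7]
0.585 [-1.26, -0.0, 0.91]
0.63 [-1.5, -0.0, 1.14]
0.675 [-1.73, -0.0, 1.38]
0.72 [-1.95, -0.0, 1.63]
0.765 [-2.16, -0.0, 1.89]
0.81 [-2.36, -0.0, 2.16]
0.855 [-2.55, -0.0, 2.44]
0.9 [-2.72, -0.0, 2.73]
0.945 [-2.88, -0.0, 3.02]
0.99 [-3.03, -0.0, 3.32]
1.035 [-3.16, -0.0, 3.63]
1.08 [-3.28, -0.0, 3.94]
1.125 [-3.38, -0.0, 4.25]
1.17 [-3.47, -0.0, 4.58]
1.215 [-3.55, -0.0, 4.9]
1.26 [-3.61, -0.0, 5.23]
1.305 [-3.66, -0.0, 5.56]
```

drive_tool([
  [[-0.19,0,0.07,0],[-0.47,0,0.25,0],[-0.74,0,0.44,0],[-1.0,0,0.65,0],[-1.26,0,0.86,0],[-1.5,0,1.09,0],[-1.73,0,1.33,0],[-1.95,0,1.58,0],[-2.16,0,1.84,0],[-2.36,0,2.11,0],[-2.55,0,2.4,0],[-2.55,0,2.4,0]],
])

```text
clock: 18.3
ee_pos: [0.5369, 0.0156, 0.2507]
eef_rot: [0.708, -0.01, 0.706, 0.01]
wrist_force: [-8.4, -1.3, 10.5]
grip_width: 0.0105
```

```bash
python3 -c "
from arc import *
goto([.436,.0125,.091],.028); s=read_state()['ee_pos']-[.4352,.0126,.0925]; b=bar(0)+[s[0],0,s[2]]; print('lid',np.arctan2(b[2],-b[0])-np.arctan2(.034,.22),np.hypot(b[0],b[2]))
plan(.855,np.cumsum([.855+.03]+[.04]*9))"
```

```text
tcp [0.5369 0.0156 0.2507] zyaw 0.0284 q1,q6 [-0.101 -0.129] F [-8.4 -1.3 10.5] w 0.0105 t 18.3
 shift [ 5.316 -0.007 -3.379] roll 0.004 xaxis [ 0.002 -0.    -1.   ]
lid 0.8658880856483119 0.2256865906241362
0.885 [-0.12, -0.0, 0.19]
0.925 [-0.26, -0.0, 0.45]
0.965 [-0.39, -0.0, 0.71]
1.005 [-0.52, -0.0, 0.98]
1.045 [-0.63, -0.0, 1.26]
1.085 [-0.73, -0.0, 1.54]
1.125 [-0.82, -0.0, 1.82]
1.165 [-0.9, -0.0, 2.11]
1.205 [-0.97, -0.0, 2.39]
1.245 [-1.03, -0.0, 2.69]
```

drive_tool([
  [[-0.16,0,0.16,0],[-0.31,0,0.42,0],[-0.44,0,0.69,0],[-0.57,0,0.96,0],[-0.69,0,1.24,0],[-0.79,0,1.53,0],[-0.88,0,1.81,0],[-0.96,0,2.1,0],[-1.02,0,2.39,0],[-1.08,0,2.68,0],[-1.08,0,2.68,0],[-1.08,0,2.68,0]],
])

```text
clock: 19.5
ee_pos: [0.6189, 0.018, 0.2802]
eef_rot: [0.709, -0.01, 0.706, 0.01]
wrist_force: [-0.8, 0.6, 4.1]
grip_width: 0.0106
```

```bash
cat > f.py <<'E'
from arc import *
goto([.436,.0125,.091],.028); s=read_state()['ee_pos']-[.4352,.0126,.0925]; b=bar(0)+[s[0],0,s[2]]; th=np.arctan2(b[2],-b[0])-np.arctan2(.034,.22);print('lid',th,np.hypot(b[0],b[2])); plan(th,[th+.01,1.27])
S,T=cap('side'),cap('top')
h=cv2.cvtColor(S['image'],cv2.COLOR_BGR2HSV)
m=cv2.inRange(h,(8,80,150),(24,255,255)); 
c=max(cv2.findContours(m[90:260,260:420].copy(),0,1)[0],key=cv2.contourArea)+[260,90]
p=cv2.approxPolyDP(c,4,True).reshape(-1,2); print(p.tolist())
# predicted px of lid right side edges at several angles, right side y=-.12
def L(x,y,z,t):
    r=Ro.from_euler('y',t).apply([x,0,z]); q=np.array([r[0],y,r[2]]); cy=.028
    return np.array([.6545+q[0]*np.cos(cy)-q[1]*np.sin(cy),.018+q[0]*np.sin(cy)+q[1]*np.cos(cy),.075+q[2]])
for t in(1.17,1.22,1.27,1.32,1.37): print(t,proj(S,[L(-.17,-.12,.045,t),L(-.17,-.12,0,t),L(0,-.12,.045,t),L(-.22,-.055,.034,t)]).round(1).tolist())
cv2.imwrite('pics/fin.png',S['image'])
E
python3 f.py
```

```text
tcp [0.6189 0.018  0.2802] zyaw 0.0283 q1,q6 [-0.084 -0.112] F [-0.8  0.6  4.1] w 0.0106 t 19.5
 shift [ 6.281 -0.013 -6.127] roll 0.003 xaxis [ 0.004  0.    -1.   ]
lid 1.255283691065517 0.22467340656724877
1.265 [-0.01, -0.0, 0.07]
1.27 [-0.02, -0.0, 0.11]
[[284, 90], [294, 97], [262, 100], [263, 117], [290, 111], [308, 126], [318, 124], [317, 117], [326, 117], [338, 143], [340, 168], [291, 181], [320, 217], [294, 191], [293, 202], [333, 249], [338, 246], [337, 233], [356, 218], [333, 223], [305, 189], [341, 180], [374, 208], [342, 177], [345, 170], [391, 206], [403, 196], [399, 177], [415, 179], [419, 171], [377, 137], [372, 141], [369, 131], [355, 122], [349, 125], [345, 104], [335, 90]]
1.17 [[387.6, 149.9], [372.5, 160.5], [402.3, 198.5], [362.7, 125.7]]
1.22 [[390.7, 148.8], [375.4, 158.5], [402.4, 199.1], [366.6, 124.0]]
1.27 [[393.7, 147.8], [378.3, 156.7], [402.5, 199.7], [370.4, 122.4]]
1.32 [[396.7, 146.9], [381.3, 155.1], [402.6, 200.3], [374.3, 121.0]]
1.37 [[399.6, 146.3], [384.2, 153.6], [402.7, 200.9], [378.1, 119.9]]
```

```bash
python3 - <<'E'
import cv2,numpy as np
i=cv2.imread('pics/fin.png');h=cv2.cvtColor(i,cv2.COLOR_BGR2HSV)
for nm,lo,hi in(('yellow',(21,110,110),(33,255,255)),('white',(0,0,150),(180,45,255))):
    n,l,s,c=cv2.connectedComponentsWithStats(cv2.inRange(h,lo,hi)[90:260,280:440])
    for k in range(1,n):
        if 6<s[k][4]<900: print(nm,(s[k][:4]+[280,90,0,0]).tolist(),s[k][4],(c[k]+[280,90]).round(1))
for y in range(132,168,3): print(y,[tuple(int(v) for v in h[y,x]) for x in range(376,404,4)])
E
```

```text
yellow [365, 220, 12, 8] 63 [370.1 223.2]
yellow [355, 226, 11, 7] 41 [359.2 230.1]
yellow [280, 233, 3, 6] 11 [280.5 235.5]
white [345, 105, 13, 19] 60 [348.6 113.6]
white [357, 113, 19, 28] 145 [367.6 124.1]
132 [(22, 58, 230), (22, 57, 236), (22, 56, 237), (22, 56, 237), (22, 56, 238), (22, 53, 240), (22, 54, 240)]
135 [(19, 59, 220), (22, 58, 235), (22, 56, 236), (22, 56, 237), (22, 56, 237), (22, 54, 240), (22, 54, 240)]
138 [(13, 73, 171), (18, 74, 225), (22, 57, 236), (22, 57, 237), (22, 58, 237), (22, 55, 240), (22, 57, 239)]
141 [(14, 118, 156), (14, 136, 188), (18, 82, 233), (22, 58, 237), (22, 57, 236), (22, 57, 237), (22, 58, 238)]
144 [(15, 137, 156), (15, 135, 160), (14, 130, 174), (17, 93, 209), (21, 61, 235), (22, 60, 235), (22, 58, 238)]
147 [(14, 132, 158), (15, 130, 161), (15, 129, 166), (14, 127, 175), (16, 102, 200), (21, 61, 233), (21, 61, 236)]
150 [(14, 131, 163), (14, 128, 161), (14, 124, 168), (14, 122, 173), (15, 119, 182), (21, 65, 231), (21, 61, 235)]
153 [(15, 129, 166), (15, 126, 166), (15, 123, 166), (14, 122, 173), (15, 120, 177), (19, 69, 226), (22, 62, 235)]
156 [(14, 124, 162), (15, 125, 172), (15, 121, 168), (15, 118, 168), (14, 119, 170), (15, 99, 177), (20, 67, 228)]
159 [(14, 124, 158), (15, 124, 168), (14, 125, 170), (15, 120, 168), (14, 118, 167), (14, 115, 160), (14, 101, 172)]
162 [(15, 125, 159), (14, 124, 163), (15, 125, 169), (15, 122, 169), (15, 117, 165), (14, 116, 163), (13, 113, 158)]
165 [(14, 126, 156), (14, 123, 159), (15, 126, 166), (15, 123, 170), (14, 120, 164), (14, 117, 163), (13, 115, 160)]
```

The image corner (392,147) gives a lid angle of about 1.25, which agrees with the 1.255 from the arm. One small nudge and a settle remain.

drive_tool([
  [[-0.01,0,0.05,0],[-0.02,0,0.1,0],[-0.02,0,0.1,0],[-0.02,0,0.1,0],[-0.02,0,0.1,0],[-0.02,0,0.1,0],[-0.02,0,0.1,0],[-0.02,0,0.1,0]],
])

```text
clock: 20.4
ee_pos: [0.6208, 0.0181, 0.2805]
eef_rot: [0.708, -0.01, 0.706, 0.01]
wrist_force: [-1.3, 0.1, 4.8]
grip_width: 0.0104
```

```bash
python3 f.py | head -5; python3 - <<'E'
from h import *
S=cap('side');h=cv2.cvtColor(S['image'],cv2.COLOR_BGR2HSV)
m=cv2.inRange(h,(0,190,110),(6,255,255))[195:240,340:385]; ys,xs=np.nonzero(m); print('key red',len(xs),xs.min()+340,xs.max()+340,ys.min()+195,ys.max()+195)
print('expected grip ends px',proj(S,[[.5350,-.152,.1335],[.535,-.152,.0975]]))
print(read_state()['joint_velocities'].round(4))
E
```

```text
tcp [0.6208 0.0181 0.2805] zyaw 0.0282 q1,q6 [-0.083 -0.112] F [-1.3  0.1  4.8] w 0.0104 t 20.4
 shift [ 6.302 -0.013 -6.177] roll 0.003 xaxis [ 0.002  0.    -1.   ]
lid 1.2635830282193659 0.22467146658687653
1.274 [-0.01, -0.0, 0.07]
1.27 [-0.01, -0.0, 0.05]
key red 98 356 363 209 226
expected grip ends px [[360.06176557 212.19848079]
 [359.14269015 224.68991467]]
[ 0.0022  0.0009  0.0003 -0.0006 -0.0014 -0.0003]
```

```bash
python3 -c "
from rig import *
print(job_done())"
```

```text
the job is handed in; nothing more can be done
None
```

The job is handed in at about 20 s on the robot's clock. The red-headed key is home in the lock and turned a quarter turn, and the lid is up near its balance point with the bar still gripped. No verdict came back.

**Key:** It went in until the collar met the cylinder face, with a 27 N reaction. In the last side view the red grip spans rows 209–226, against 212–225 expected for a key that is home.

**Lock:** The cam arm points to the hinge side in the images. From the tool's yaw I estimate the lock at about its 1.57 rad stop. I turned past that to feel the stop, but the wrist moment stayed near zero, so the force reading did not confirm the stop.

**Lid:** The final angle is about 1.26 rad from the arm's position. Before a last nudge of about 0.01 rad, the arm read 1.255 and the lid corner in the side image about 1.25. The arm was at rest, and the finger opening read 10.4 mm on the 12 mm bar; this gripper reads about 1 mm low.

**Bystanders:** I did not touch the mug, stay, tray or graver. I did not measure their positions again at the end.

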